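# Wedge the press plate just off its stops and hold it

## Robot

A 6-joint arm with a two-finger parallel gripper is mounted at the origin on a cart in front of the work surface, level with it; the furniture and walls round the work are solid. World frame = base frame: x ahead of the robot, y to its left, z up, the work surface at z = 0. Lengths are in m, angles in rad, forces in N, time in s.
With the tool pointing down it reaches from about 0.275 to 0.975 m from the base axis. Payload 8.4 kg.
Tool frame: the origin (TCP) lies on the centre line of the jaws, within the pads' length; the fingertips stand 17 mm ahead of it and the grasp point (between the pads) lies 2 mm behind it; z points along the fingers, y is the line along which they close (so a half turn about z gives the same grasp; the last joint's range is limited). The gripper opens to 92 mm and grips with 3 to 60 N. Pads are 20 mm wide; open, the fingers measure 128 mm over their backs; the gripper's body (75 mm by 189 mm) begins 69 mm behind the grasp point.
Start: joints at [1.284, 0.353, 1.633, -0, 1.155, -0.002], TCP at [0.176, 0.6, 0.203] pointing down, gripper open.
Joint ranges: [-2.63, 2.63], [-0.92, 2.1], [0.06, 2.66], [-1.3, 4.44], [0, 2.69], [-3.02, 3.02]. Speed limits (rad/s): [2.22, 2.22, 2.79, 3.14, 3.14, 3.14].

## Interface

Orientations are given as a unit quaternion [x, y, z, w].
In Python, from plant import env gives the robot as it stands.
- The arm moves only by the tool play_rows, never from a script. Its arguments are lists of equal length, an entry for each row: "translation": the shift along the tool's x, y, z each as a share of 30 mm, from -1 to 1, a list of three; "delta_rot": the turn, a rotation vector about the tool's x, y, z each as a share of 0.12 rad, from -1 to 1, a list of three; "fingers": the finger opening in mm, from 0 to 91.9. In form: {"translation": [[dx, dy, dz], ...], "delta_rot": [[rx, ry, rz], ...], "fingers": [fingers, ...]}. A call has 1 to 20 rows; each row shifts and turns the commanded pose from where the row before left it, along the tool's axes as they then stand; what a row does not reach is not made up. A row lasts 1/10 s, in which the tool goes at most 50 mm and 8.59 degrees, less where a joint would pass 70% of its speed; a pose out of reach is approached as far as the arm can. A call with a number of a shift or a turn outside -1 to 1 is refused whole. A call with a gripper value outside its range is refused whole. The fingers move at their own pace and stop on an object; "force" is the grip in N (left out, the last holds). Time passes only in rows, so rows that do not move let the fingers close. It gives the time, the measured TCP pose, the force, the opening and the grip force at its end, in the units of the state.
- env.state(): the state, without advancing time (a new reading comes with each control period).
- env.read_camera(name): name is "side" or "top"; returns a dict with "image" (480x640x3 uint8, red, green, blue), "depth" (480x640 float32, m along the optical axis (not along the pixel's ray), 0 where there is no reading), "K" (3x3 intrinsics, pixels), "dist" ([k1, k2, p1, p2, k3] as OpenCV has them; the pictures are not rectified), "extrinsics" (4x4, takes a point from camera to world coordinates). Camera axes: x right, y down, z forward; pixel columns grow to the right and rows downward; lengths in m; the calibration is good to about 2 mm. A picture is of the moment at which its call begins.
- env.job_done(): hands the job in; it is judged then, once.
The state is a dict: "time_s": time; "joint_pos": joint angles; "qd": joint speeds; "joint_efforts": joint torques, N m; "tcp_pos": TCP position; "tcp_rot": TCP orientation; "wrist_force": force on the tool from outside, world axes, zero at the start; "wrist_torque": the same for the moment, N m; "gripper_width": finger opening in m; "gripper_force": force on a finger pad.
Only numpy, scipy, OpenCV 4.12 (cv2) and the standard library are available. Lean on these libraries where they do the work, as an engineer would, in place of code of your own. Each camera call takes 0.05 s, during which the arm holds its last target. There are 200 camera calls.

## Task

Open the small pillar press a crack so that a leather edge could be slipped in: take the wooden wedge by its upright grip, lay it flat in the guide channel of the press with its thin nose towards the top plate, and slide it along the channel under the plate's front edge until the plate has just lifted off its stops, by about 4 mm. Finish like that, still gripping the wedge, which alone carries the plate: do not let go of it and do not touch the plate. Leave the other things on the bench where they are.

Things in the scene. Friction and masses are not known exactly. Their poses are not given: they have to be found in the camera images.
- wedge: Loose wooden wedge, 140 x 30 mm, about 0.12 kg. Origin: centre of its flat underside; +x to its thin nose, z up. It is 4 thick at the nose (x +70), slopes straight up to 24 at x -30 (1 mm in 5), then is flat to the tail at x -70. An upright grip stands at x -50, y 0: 18 along x, 24 along y, from 24 to 70 above the underside.
- wedge_nose (a point): Middle of the wedge's thin end, at its underside (wedge x +70 mm).
- wedge_grip (a point): Middle of the wedge's upright grip, 50 mm above the underside (wedge x -50 mm, y 0).
- press: Pillar press, fixed. Steel base 200 x 110 x 10 mm; origin: centre of its underside, on the bench; +x is the way the wedge is pushed. Stop blocks from x 16 to 88, outside y +-30, carry the top plate (104 wide, 16 thick). Pillars at x 64, y +-38 rise to 76 above the bench; a stud on the plate at x 35 reaches 54. Robot side is -x.
- plate_lip (a point): Lowest line of the plate's front edge, in the middle (press x 0, y 0); at rest 22 mm above the bench; rises with the plate. The edge is a half-round bar of 8 mm radius along press y, centre line at press x 0.
- top_plate (a joint): Lift of the top plate above its stops, m: 0 at rest, up to 0.03. It moves straight up, weighs 0.5 kg and sinks back by itself. The wedge starts to lift it when the nose is about 39 mm past press x 0 (the lip), then 1 mm for every 5 mm of push (59 mm: 4 mm). Takes some 5 to 12 N.
- tin: Small round red tin, 56 mm wide, 35 high; a bystander. Origin at the centre of its underside.
- wax: Round puck of yellow wax, 39 mm wide, 13 high; a bystander. Origin at the centre of its underside.
- iron: Dark steel pricking iron lying on the bench, 96 mm long, 16 wide, 9 high; a bystander. Origin at the centre of its underside, length along its y.
- channel_mouth (a point): Middle of the channel's open front end, on its floor (press x -98, y 0 mm, 10 above the bench). Two guide rails (8 wide, 10 high, press x -98 to -14) leave a channel 40 mm wide along press y 0. Past x -8 the top plate overhangs it, at rest 12 mm above the floor.

How it is judged:
By the outcome, as a careful person would: the job done as asked, in the order asked, and still so for the second after the job is handed in, while the arm keeps its last pose, push and grip.
It also fails if it takes over 40 s, if anything falls off the work surface, if the arm or the gripper's body presses on something with over 40 N, if the wrist force passes 120 N, or if a joint passes its speed limit or range.

## Working session

There is one attempt and no reset: what is moved stays moved. The work goes in short steps, Python scripts to look and compute and a tool call to move; the robot and the scene stay as the last step left them, time stands still between calls to the robot, and variables do not carry over. Pictures are saved under pics/ and viewed, at most 10 in all, crops included, and the job is handed in when it is done.

Besides the shell and the picture viewer there is one more tool, called after ">>>" as name(argument=value, ...) on one line, values as JSON. play_rows: Moves the arm, as the interface text tells. Shift numbers are shares of 30 mm and turn numbers shares of 0.12 rad, none past 1 either way. Its arguments: {"type":"object","properties":{"translation":{"type":"array","items":{"type":"array","items":{"type":"number","minimum":-1,"maximum":1}}},"delta_rot":{"type":"array","items":{"type":"array","items":{"type":"number","minimum":-1,"maximum":1}}},"fingers":{"type":"array","items":{"type":"number"}},"force":{"type":"number"}},"required":["translation","delta_rot","fingers"]}

```bash
ls; mkdir -p pics; cat > h.py <<'E'
import numpy as np,cv2
from plant import env
def grab(n):
    c=env.read_camera(n);c={k:np.array(v) for k,v in c.items()};return c
def cloud(c):
    h,w=c['depth'].shape
    u,v=np.meshgrid(np.arange(w),np.arange(h))
    p=np.stack([u,v],-1).reshape(-1,1,2).astype(np.float64)
    n=cv2.undistortPoints(p,c['K'].astype(float),c['dist'].astype(float)).reshape(h,w,2)
    d=c['depth'].astype(float)[...,None]
    P=np.concatenate([n*d,d],-1)
    return P@c['extrinsics'][:3,:3].T+c['extrinsics'][:3,3]
E
python3 - <<'E'
from h import *
for n in('top','side'):
    c=grab(n); cv2.imwrite(f'pics/{n}0.png',c['image'][...,::-1]); np.savez(f'{n}0.npz',**c)
    print(n,c['extrinsics'].round(3).tolist(),c['K'].round(1).tolist(),(c['depth']>0).mean())
s=env.state();print(s)
E
```

```text
pics
top [[0.017, -0.988, 0.153, 0.392], [-0.999, -0.012, 0.032, -0.203], [-0.03, -0.153, -0.988, 1.131], [0.0, 0.0, 0.0, 1.0]] [[579.5, 0.0, 324.4], [0.0, 579.5, 237.0], [0.0, 0.0, 1.0]] 0.9959830729166667
side [[-0.953, -0.19, 0.238, 0.381], [-0.304, 0.546, -0.781, 0.473], [0.018, -0.816, -0.578, 0.535], [0.0, 0.0, 0.0, 1.0]] [[440.6, 0.0, 318.6], [0.0, 440.6, 239.5], [0.0, 0.0, 1.0]] 0.9958365885416667
{'time_s': 0.1, 'joint_pos': array([ 1.28357939e+00,  3.53582080e-01,  1.63406534e+00, -1.68351378e-05,
        1.15518476e+00, -2.40822768e-03]), 'qd': array([ 0.00135573,  0.00192741, -0.00230451,  0.00154431,  0.0012698 ,
       -0.00077519]), 'joint_efforts': array([-2.26566935e-04, -5.94904160e+01, -3.34930944e+01,  6.97250222e-02,
        1.84785639e-02, -1.80131588e-05]), 'tcp_pos': array([0.17548871, 0.59937772, 0.20283439]), 'tcp_rot': array([ 1.41920145e-01,  9.89877916e-01, -6.14387124e-04, -8.18178698e-05]), 'wrist_force': array([-0.36110383,  0.13697318, -0.50762563]), 'wrist_torque': array([ 0.03952087, -0.02386186, -0.04926568]), 'gripper_force': 0.0, 'gripper_width': 0.09206586577276349}
```

View pics/top0.png

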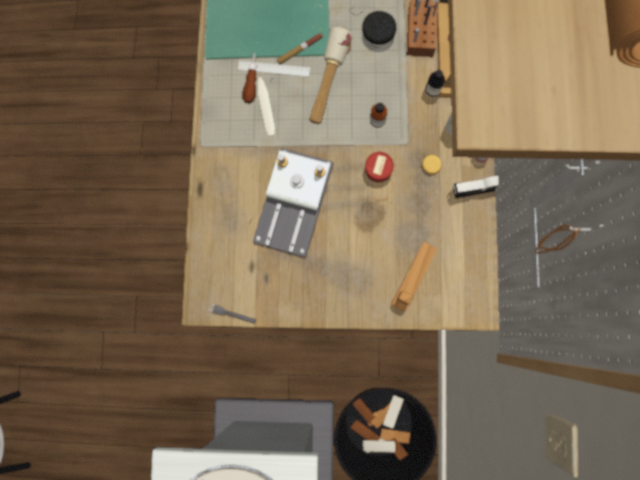

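View pics/side0.png

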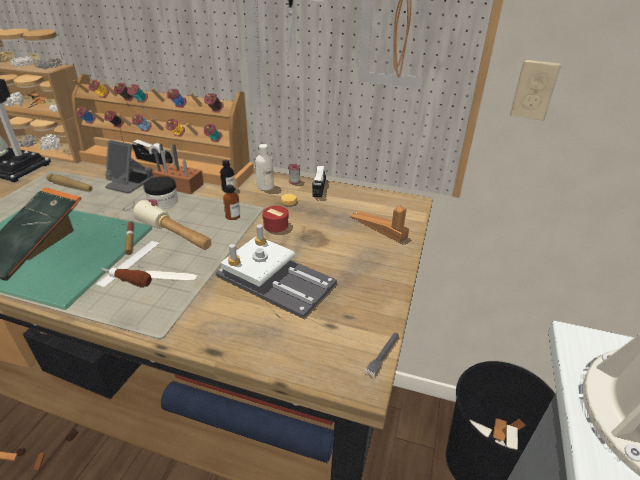

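The top view shows the press (dark base, centre about 293,203, plate away from the robot) and the wedge (415,275; grip at 403,298, nose at 430,245). The red tin is at 379,166, the wax at 431,164 and the iron at 233,314. The side view agrees with this. Next I measure them from depth.

```bash
python3 - <<'E'
from h import *
c=dict(np.load('top0.npz'));P=cloud(c);np.save('P.npy',P)
hsv=cv2.cvtColor(c['image'],cv2.COLOR_RGB2HSV)
def rep(name,m):
    X=P[m]
    r=cv2.minAreaRect(X[:,:2].astype(np.float32)*1000)
    print(name,m.sum(),X.mean(0).round(4),X[:,2].min().round(3),X[:,2].max().round(3),'rect',np.round(r[0],1),np.round(r[1],1),round(r[2],1))
H,S,V=[hsv[...,i].astype(int) for i in range(3)]
z=P[...,2]; u,v=np.meshgrid(np.arange(640),np.arange(480))
box=lambda a,b,cc,d:(u>=a)&(u<b)&(v>=cc)&(v<d)
print('bench z',np.median(z[box(330,380,250,320)]))
w=box(385,440,235,320)
print('hsv wedge',hsv[280,412],'bench',hsv[300,350],'base',hsv[235,285])
mw=w&(S>150)&(z>-.02); rep('wedge',mw)
g=w&(z>.05); rep('grip',g); g=w&(z>.006)&(z<.045);rep('body',g)
mp=box(250,335,145,260)
b=mp&(S<90)&(V<130)&(z<.018);rep('base',b)
pl=mp&(S<60)&(V>150)&(z>.03)&(z<.046);rep('plate',pl)
st=mp&(S<60)&(V>130)&(z>.012)&(z<.027);rep('rails',st)
rep('all press',mp&(z>.006))
for n,m in(('tin',box(360,400,145,188)&(z>.028)),('wax',box(418,445,150,178)&(z>.008)),('iron',box(205,262,300,327)&(z>.004)&(S<90))):rep(n,m)
rep('shelf',box(470,600,20,140))
E
```

```text
bench z 0.00038648652375172787
hsv wedge [ 15 138 201] bench [ 18  79 175] base [168  11 117]
wedge 34 [ 0.4381 -0.3082  0.0661] 0.022 1.131 rect [ 412.4 -263.5] [ 26.6 125.1] 30.7
grip 156 [ 0.4433 -0.3089  0.1507] 0.051 1.131 rect [ 417.5 -269.1] [ 26.6 139.3] 32.0
body 965 [ 0.4927 -0.3412  0.0173] 0.006 0.042 rect [ 493.6 -338.9] [ 99.5 158.9] 87.0
base 2261 [ 0.5895 -0.0947  0.0098] -0.004 0.017 rect [ 635.8 -103.3] [110.  206.6] 74.7
plate 2191 [ 0.6705 -0.113   0.0381] 0.03 0.046 rect [ 674.4 -113.1] [104.9  94. ] 75.0
rails 464 [ 0.5898 -0.0917  0.0188] 0.012 0.026 rect [ 635.7 -102.4] [103.8 195.9] 73.8
all press 5493 [ 0.6298 -0.1041  0.0319] 0.006 1.131 rect [ 571.7 -105.8] [372.  169.5] 3.9
tin 664 [ 0.7005 -0.271   0.0463] 0.028 1.131 rect [ 560.7 -252.8] [ 55.2 347.6] 82.6
wax 289 [ 0.7079 -0.3729  0.0359] 0.008 1.131 rect [ 558.  -302.7] [ 38.2 385.7] 64.7
iron 289 [0.4145 0.0091 0.0274] 0.004 1.131 rect [414.  -71.3] [266.6  42.3] 83.6
shelf 15600 [ 0.5594 -0.3322  0.762 ] 0.757 1.131 rect [ 494.  -304.7] [110.7 266.2] 67.7
```

```bash
python3 - <<'E'
from h import *
def fit(name,X):
    r=cv2.minAreaRect(X[:,:2].astype(np.float32)*1000)
    print(name,len(X),X.mean(0).round(4),X[:,2].min().round(3),np.median(X[:,2]).round(4),X[:,2].max().round(3),'rect',np.round(r[0],1),np.round(r[1],1),round(r[2],1))
for cam in('top','side'):
    c=dict(np.load(cam+'0.npz'));P=cloud(c);hsv=cv2.cvtColor(c['image'],cv2.COLOR_RGB2HSV)
    H,S,V=[hsv[...,i].astype(int) for i in range(3)]
    ok=(c['depth']>.1);x,y,z=P[...,0],P[...,1],P[...,2]
    w=ok&(x>.38)&(x<.58)&(y<-.25)&(y>-.42)
    print(cam)
    body=w&(z>.006)&(z<.03);body=cv2.morphologyEx(body.astype(np.uint8),cv2.MORPH_OPEN,np.ones((3,3)))>0
    fit('wedge body',P[body]); fit('grip top',P[w&(z>.064)&(z<.076)]); fit('wedge 15-27',P[w&(z>.015)&(z<.027)])
    pr=ok&(x>.5)&(x<.76)&(y>-.2)&(y<0.0)
    fit('plate',P[pr&(z>.033)&(z<.042)]); fit('stud/pillars',P[pr&(z>.048)&(z<.09)])
    X=P[pr&(z>.05)&(z<.09)]
    pil=P[pr&(z>.07)&(z<.08)]; 
    if len(pil): m=pil[:,1]<-.108; print('pillars',pil[m].mean(0).round(4),m.sum(),pil[~m].mean(0).round(4),(~m).sum())
    rl=pr&(z>.015)&(z<.024)&(x<.62)&(V>150)&(S<60); fit('rails',P[rl])
    n,l=cv2.connectedComponents(rl.astype(np.uint8))
    for i in range(1,n):
        if (l==i).sum()>40: fit(' r%d'%i,P[l==i])
    fit('base', P[pr&(z>.006)&(z<.014)&(S<60)])
E
```

```text
top
wedge body 849 [ 0.4917 -0.3407  0.0177] 0.006 0.0178 0.03 rect [ 489.8 -340.5] [ 31.1 134.8] 62.0
grip top 131 [ 0.448  -0.3183  0.0702] 0.065 0.0702 0.076 rect [ 448.  -318.4] [24.4 18. ] 61.5
wedge 15-27 534 [ 0.4755 -0.332   0.0212] 0.015 0.0215 0.027 rect [ 476.3 -333.3] [ 30.3 104. ] 62.5
plate 2047 [ 0.6703 -0.1125  0.0378] 0.033 0.0378 0.042 rect [ 673.6 -112.8] [104.9  95.5] 75.2
stud/pillars 218 [ 0.6886 -0.1173  0.0607] 0.048 0.0556 0.08 rect [ 684.5 -115.7] [96.1 45.1] 75.7
pillars [ 0.6869 -0.1562  0.0754] 36 [ 0.7073 -0.0826  0.0754] 32
rails 315 [ 0.5792 -0.0891  0.0201] 0.015 0.0201 0.024 rect [576.6 -89.3] [72.7 80.8] 86.6
 r1 149 [ 0.5838 -0.0641  0.0201] 0.016 0.0202 0.024 rect [583.5 -63.3] [ 9.6 73. ] 75.8
 r2 165 [ 0.5754 -0.1115  0.0201] 0.015 0.02 0.024 rect [ 575.5 -111.4] [ 8.3 82.7] 75.0
base 2404 [ 0.5997 -0.0951  0.0101] 0.006 0.0101 0.014 rect [642.6 -91.8] [234.2 175.1] 0.3
side
wedge body 587 [ 0.4786 -0.3258  0.0162] 0.006 0.0159 0.03 rect [ 486.2 -335.5] [ 33.  124.2] 61.7
grip top 72 [ 0.4488 -0.3139  0.0682] 0.065 0.0686 0.071 rect [ 449.1 -316.8] [24.7 17.5] 62.3
wedge 15-27 311 [ 0.4665 -0.321   0.0204] 0.015 0.0207 0.027 rect [ 473.  -328.6] [32.  94.6] 62.3
plate 1543 [ 0.671  -0.1052  0.0373] 0.033 0.0374 0.042 rect [ 676.7 -111.8] [106.6  94.5] 74.7
stud/pillars 272 [ 0.6938 -0.1119  0.0605] 0.048 0.0581 0.077 rect [ 686.2 -113.8] [95.4 44.8] 72.6
pillars [ 0.6897 -0.1535  0.0741] 33 [ 0.7091 -0.0802  0.0741] 37
rails 232 [ 0.5806 -0.0857  0.0194] 0.017 0.0195 0.022 rect [584.8 -87.2] [57.1 81.9] 75.3
 r1 116 [ 0.5767 -0.1093  0.0196] 0.017 0.0196 0.022 rect [ 578.8 -110.3] [ 9.5 81.9] 75.3
 r2 116 [ 0.5845 -0.0621  0.0193] 0.017 0.0193 0.021 rect [584.5 -62.8] [ 9.8 68.9] 74.9
base 2282 [ 0.6054 -0.0811  0.0096] 0.006 0.0095 0.014 rect [ 638.2 -101.1] [112.2 201.7] 75.2
```

>>> play_rows(translation=[[-0.95,-0.1,0],[-0.95,-0.1,0],[-0.95,-0.1,0],[-0.95,-0.1,0],[-0.95,-0.1,0],[-0.95,-0.1,0],[-0.95,-0.1,0],[-0.95,-0.1,0],[-0.95,-0.1,0],[-0.95,-0.1,0],[-0.95,-0.1,0],[-0.95,-0.1,0],[-0.95,-0.1,0],[-0.95,-0.1,0],[-0.95,-0.1,0],[-0.95,-0.1,0],[-0.95,-0.1,0],[-0.95,-0.1,0],[-0.95,-0.1,0]], delta_rot=[[0,0,0.39],[0,0,0.39],[0,0,0.39],[0,0,0.39],[0,0,0.39],[0,0,0.39],[0,0,0.39],[0,0,0.39],[0,0,0.39],[0,0,0.39],[0,0,0.39],[0,0,0.39],[0,0,0.39],[0,0,0.39],[0,0,0.39],[0,0,0.39],[0,0,0.39],[0,0,0.39],[0,0,0.39]], fingers=[60,60,60,60,60,60,60,60,60,60,60,60,60,60,60,60,60,60,60], force=40)

```text
time_s: 2.0
tcp_pos: [0.5387, 0.2168, 0.2031]
tcp_rot: [0.555, 0.832, -0.0, -0.0]
wrist_force: [0.1, 0.1, -1.1]
gripper_width: 0.06
gripper_force: 0.0
```

>>> play_rows(translation=[[-0.95,-0.1,0],[-0.95,-0.1,0],[-0.95,-0.1,0],[-0.95,-0.1,0],[-0.95,-0.1,0],[-0.95,-0.1,0],[-0.95,-0.1,0],[-0.95,-0.1,0],[-0.95,-0.1,0],[-0.95,-0.1,0],[-0.95,-0.1,0],[-0.95,-0.1,0],[-0.95,-0.1,0],[-0.95,-0.1,0],[-0.95,-0.1,0],[-0.95,-0.1,0],[-0.95,-0.1,0],[-0.95,-0.1,0],[-0.95,-0.1,0],[0,0,0]], delta_rot=[[0,0,0.39],[0,0,0.39],[0,0,0.39],[0,0,0.39],[0,0,0.39],[0,0,0.39],[0,0,0.39],[0,0,0.39],[0,0,0.39],[0,0,0.39],[0,0,0.39],[0,0,0.39],[0,0,0.39],[0,0,0.39],[0,0,0.39],[0,0,0.39],[0,0,0.39],[0,0,0.39],[0,0,0.39],[0,0,0]], fingers=[60,60,60,60,60,60,60,60,60,60,60,60,60,60,60,60,60,60,60,60])

```text
time_s: 4.0
tcp_pos: [0.4689, -0.3066, 0.2032]
tcp_rot: [0.859, 0.512, -0.001, -0.0]
wrist_force: [0.8, -1.3, -0.2]
gripper_width: 0.0601
gripper_force: 0.0
```

```bash
cat >> h.py <<'E'
from scipy.spatial.transform import Rotation as R
def go(x,y,z,yaw):
    """shares (30mm / 0.12rad) in present tool axes to reach TCP xyz (m), tool-y heading yaw deg, pointing down"""
    s=env.state();r=R.from_quat(s['tcp_rot']);p=s['tcp_pos']
    a=np.radians(yaw);Y=np.array([np.cos(a),np.sin(a),0]);Z=np.array([0,0,-1.]);X=np.cross(Y,Z)
    t=R.from_matrix(np.c_[X,Y,Z])
    yn=r.as_matrix()[:,1]
    print('tcp',p.round(4),'yaw',np.degrees(np.arctan2(yn[1],yn[0])).round(2),'shift shares',(r.inv().apply(np.array([x,y,z])-p)/.03).round(3),'turn shares',((r.inv()*t).as_rotvec()/.12).round(3),'F',s['wrist_force'].round(1),'grip',s['gripper_width'],s['gripper_force'])
E
python3 -c "
from h import *
go(.4487,-.3175,.048,-28)"
```

```text
tcp [ 0.4689 -0.3066  0.2032] yaw -28.43 shift shares [-0.638 -0.416  5.173] turn shares [-0.006  0.006 -0.062] F [ 0.8 -1.3 -0.2] grip 0.06013719969895246 0.0
```

>>> play_rows(translation=[[-0.64,-0.42,0.5],[0,0,0.7],[0,0,0.8]], delta_rot=[[0,0,-0.06],[0,0,0],[0,0,0]], fingers=[60,60,60])

```text
time_s: 4.3
tcp_pos: [0.4506, -0.3152, 0.1433]
tcp_rot: [0.856, 0.517, 0.0, 0.0]
wrist_force: [0.7, 0.3, -0.7]
gripper_width: 0.06
gripper_force: 0.0
```

```bash
python3 - <<'E'
from h import *
go(.4487,-.3175,.048,-28)
for n in('top','side'):
    c=grab(n);im=c['image']
    q=(np.array([448.7,-317.5,70])/1000-c['extrinsics'][:3,3])@c['extrinsics'][:3,:3]
    px=cv2.projectPoints(q.reshape(1,3),np.zeros(3),np.zeros(3),c['K'].astype(float),c['dist'].astype(float))[0].ravel().astype(int)
    print(px)
    cr=im[max(px[1]-60,0):px[1]+60,max(px[0]-80,0):px[0]+80];cv2.imwrite(f'pics/{n}1.png',cv2.resize(cr,None,fx=4,fy=4)[...,::-1])
E
```

```text
tcp [ 0.4506 -0.3152  0.1433] yaw -27.8 shift shares [-0.097 -0.026  3.176] turn shares [ 0.01  -0.001  0.029] F [ 0.7  0.3 -0.7] grip 0.059992342760038606 0.0
[405 296]
[400 208]
```

View pics/side1.png

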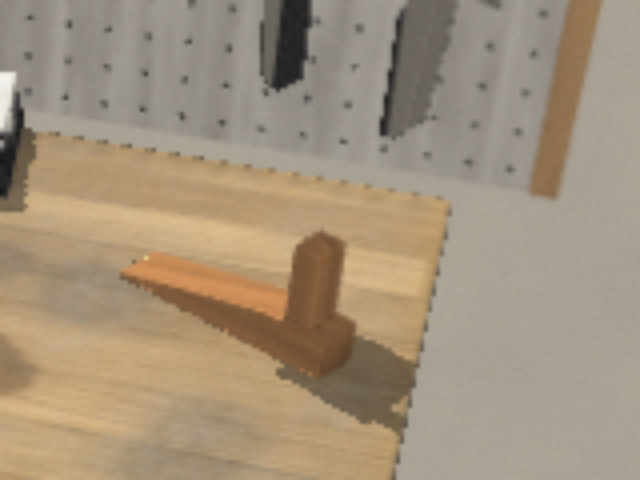

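The crop shows the fingertips (about 285,85 and 390,130) straddling the upright grip (320,270), so I descend, then close.

>>> play_rows(translation=[[-0.1,-0.03,0.8],[0,0,0.8],[0,0,0.8],[0,0,0.5],[0,0,0.24],[0,0,0]], delta_rot=[[0,0,0.03],[0,0,0],[0,0,0],[0,0,0],[0,0,0],[0,0,0]], fingers=[60,60,60,60,60,60])

```text
time_s: 5.0
tcp_pos: [0.4484, -0.3172, 0.0492]
tcp_rot: [0.857, 0.515, -0.0, -0.0]
wrist_force: [0.1, -0.8, 0.3]
gripper_width: 0.0601
gripper_force: 0.0
```

>>> play_rows(translation=[[0,0,0],[0,0,0],[0,0,0],[0,0,0],[0,0,0],[0,0,0],[0,0,0],[0,0,0]], delta_rot=[[0,0,0],[0,0,0],[0,0,0],[0,0,0],[0,0,0],[0,0,0],[0,0,0],[0,0,0]], fingers=[45,35,25,15,10,10,10,10], force=40)

```text
time_s: 5.8
tcp_pos: [0.4484, -0.3178, 0.0494]
tcp_rot: [0.857, 0.515, 0.0, 0.0]
wrist_force: [0.3, -0.4, 1.5]
gripper_width: 0.0174
gripper_force: 40.0
```

>>> play_rows(translation=[[0,0,-0.3],[0,0,-0.6],[0,0,-0.6],[0,0,-0.5],[0,0,0]], delta_rot=[[0,0,0],[0,0,0],[0,0,0],[0,0,0],[0,0,0]], fingers=[10,10,10,10,10])

```text
time_s: 6.3
tcp_pos: [0.4492, -0.3183, 0.1114]
tcp_rot: [0.857, 0.515, 0.001, 0.001]
wrist_force: [0.6, 0.5, -2.6]
gripper_width: 0.0172
gripper_force: 40.0
```

```bash
python3 -c "
from h import *
go(.5071,-.0671,.1094,-15)"
```

```text
tcp [ 0.4492 -0.3183  0.1114] yaw -28.0 shift shares [ 8.299 -2.228  0.057] turn shares [ 0.026  0.006 -1.891] F [ 0.6  0.5 -2.6] grip 0.017196613687508352 39.98436212539673
```

>>> play_rows(translation=[[0.4,-0.108,0],[0.8,-0.216,0],[0.9,-0.243,0],[0.9,-0.243,0],[0.9,-0.243,0],[0.9,-0.243,0],[0.9,-0.243,0],[0.9,-0.243,0],[0.9,-0.243,0],[0.5,-0.135,0],[0.3,-0.081,0],[0,0,0],[0,0,0],[0,0,0],[0,0,0],[0,0,0]], delta_rot=[[0,0,0],[0,0,0],[0,0,0],[0,0,0],[0,0,0],[0,0,0],[0,0,0],[0,0,0],[0,0,0],[0,0,0],[0,0,-0.4],[0,0,-0.5],[0,0,-0.5],[0,0,-0.49],[0,0,0],[0,0,0]], fingers=[10,10,10,10,10,10,10,10,10,10,10,10,10,10,10,10])

```text
time_s: 7.9
tcp_pos: [0.5053, -0.0661, 0.1088]
tcp_rot: [0.794, 0.608, -0.0, -0.0]
wrist_force: [0.3, 0.6, -1.0]
gripper_width: 0.0175
gripper_force: 40.0
```

```bash
cat > look.py <<'E'
from h import *
import sys
tag=sys.argv[1]
a=np.array([np.cos(np.radians(-15)),np.sin(np.radians(-15))]);n=np.array([-a[1],a[0]])
o=np.array([.6365,-.1018])
def T(X): d=X[:,:2]-o; return np.c_[d@a,d@n,X[:,2]]*1000
for cam in('top','side'):
    c=grab(cam);P=cloud(c);hsv=cv2.cvtColor(c['image'],cv2.COLOR_RGB2HSV)
    x,y,z=np.moveaxis(T(P.reshape(-1,3)).reshape(480,640,3),-1,0)
    H,S,V=[hsv[...,i].astype(int) for i in range(3)]
    # wedge-coloured pixels near channel
    m=(c['depth']>.1)&(abs(y)<45)&(x>-230)&(x<20)&(z>14)&(z<140)&(H>5)&(H<17)&(S>115)
    m=cv2.morphologyEx(m.astype(np.uint8),cv2.MORPH_OPEN,np.ones((3,3)))>0
    q=T(P[m]); print(cam,len(q))
    if len(q):
        print(' press x',q[:,0].min().round(1),q[:,0].max().round(1),'y',q[:,1].min().round(1),q[:,1].max().round(1),'z',q[:,2].min().round(1),q[:,2].max().round(1))
        for lo in range(-130,20,20):
            b=q[(q[:,0]>=lo)&(q[:,0]<lo+20)]
            if len(b)>8: print('  x',lo,'y',np.percentile(b[:,1],[3,97]).round(1),'z',np.percentile(b[:,2],[5,50,95]).round(1))
    pl=(c['depth']>.1)&(abs(y)<48)&(x>8)&(x<25)&(z>25)&(z<48)&(S<60); print(' plate z',np.median(z[pl]).round(2),pl.sum())
    mp=(c['depth']>.1)&(abs(y)<45)&(x>-14)&(x<0)
    im=c['image']
    cv2.imwrite(f'pics/{cam}{tag}.png',cv2.resize(im[120:300,220:420] if cam=='top' else im[160:340,180:380],None,fx=4,fy=3.3)[:594,:,::-1])
E
python3 look.py 2; python3 -c "
from h import *
go(.5071,-.0671,.0594,-15)"
```

```text
top 132
 press x -86.1 -18.7 y -15.8 -5.2 z 59.1 81.3
  x -90 y [-15.7 -10.6] z [67.1 75.4 79.4]
  x -70 y [-15.5  -6.8] z [64.2 72.8 77.3]
  x -50 y [-14.9  -5.5] z [66.  69.8 72.6]
  x -30 y [-14.3  -8.3] z [63.3 65.8 68. ]
 plate z 38.13 427
side 1622
 press x -156.1 -16.5 y -15.4 18.5 z 59.2 130.6
  x -130 y [-6.1 16.8] z [ 62.8  81.8 119.9]
  x -110 y [-10.6  16.8] z [63.2 79.  82.2]
  x -90 y [-12.6  16.7] z [62.8 75.8 78.2]
  x -70 y [-13.5  16.9] z [63.  72.  74.7]
  x -50 y [-12.4  17. ] z [63.5 68.8 71. ]
  x -30 y [-12.3  16.4] z [63.1 65.9 67.6]
 plate z 37.57 307
tcp [ 0.5055 -0.0662  0.109 ] yaw -15.06 shift shares [-0.014  0.061  1.654] turn shares [-0.005  0.001 -0.009] F [-0.   0.  -0.5] grip 0.01727491886860231 39.98433709144592
```

View pics/side2.png

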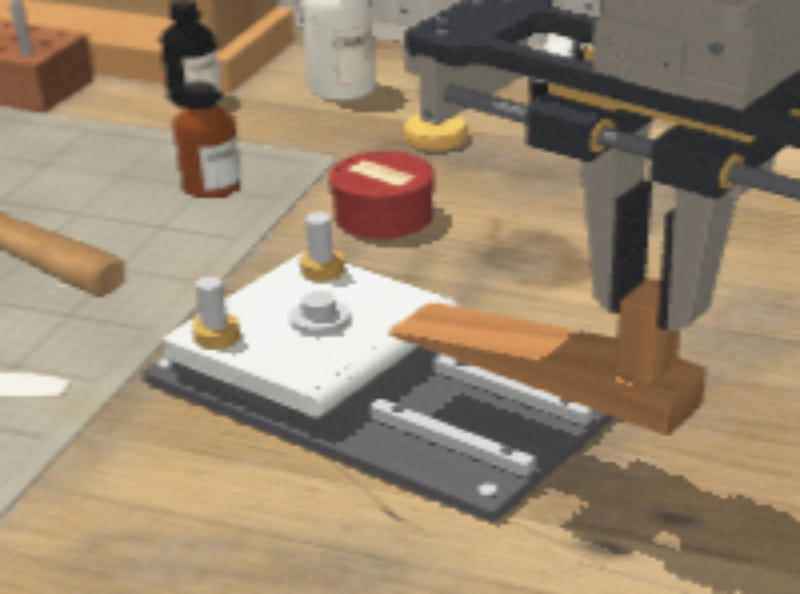

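The wedge is held level and straight in the jaws, nose at (395,325) just in front of the plate edge and over the channel. Now I lower it.

>>> play_rows(translation=[[0,0,0.4],[0,0,0.5],[0,0,0.4],[0,0,0.2],[0,0,0.1],[0,0,0],[0,0,0.05],[0,0,0]], delta_rot=[[0,0,0],[0,0,0],[0,0,0],[0,0,0],[0,0,0],[0,0,0],[0,0,0],[0,0,0]], fingers=[10,10,10,10,10,10,10,10])

```text
time_s: 8.8
tcp_pos: [0.506, -0.0662, 0.0601]
tcp_rot: [0.793, 0.609, 0.0, 0.0]
wrist_force: [0.3, -0.2, -1.1]
gripper_width: 0.0176
gripper_force: 40.0
```

```bash
python3 look.py 3; python3 -c "
from h import *
go(.5071,-.0671,.0594,-15)"
```

```text
top 51
 press x -59.7 -18.3 y -15.0 -6.8 z 15.0 26.3
  x -70 y [-15.   -9.4] z [20.3 22.9 25.6]
  x -50 y [-14.7  -7.3] z [16.6 21.4 25.2]
  x -30 y [-14.3  -9.9] z [15.2 17.8 19. ]
 plate z 38.02 419
side 1441
 press x -155.4 -14.5 y -14.3 18.7 z 14.0 82.4
  x -130 y [-6. 17.] z [16.9 33.4 79.2]
  x -110 y [-11.3  17. ] z [16.2 30.6 33.6]
  x -90 y [-11.1  16.8] z [17.4 27.2 30.1]
  x -70 y [-11.5  17.1] z [16.9 23.8 26.2]
  x -50 y [-12.4  16.7] z [17.  20.4 22.6]
  x -30 y [-12.6  16.3] z [15.4 17.5 18.9]
 plate z 37.52 309
tcp [ 0.506  -0.0662  0.0601] yaw -15.01 shift shares [-0.018  0.042  0.024] turn shares [ 0.005 -0.001 -0.002] F [-0.4 -0.4 -0.9] grip 0.017216295441752752 39.984349608421326
```

View pics/side3.png

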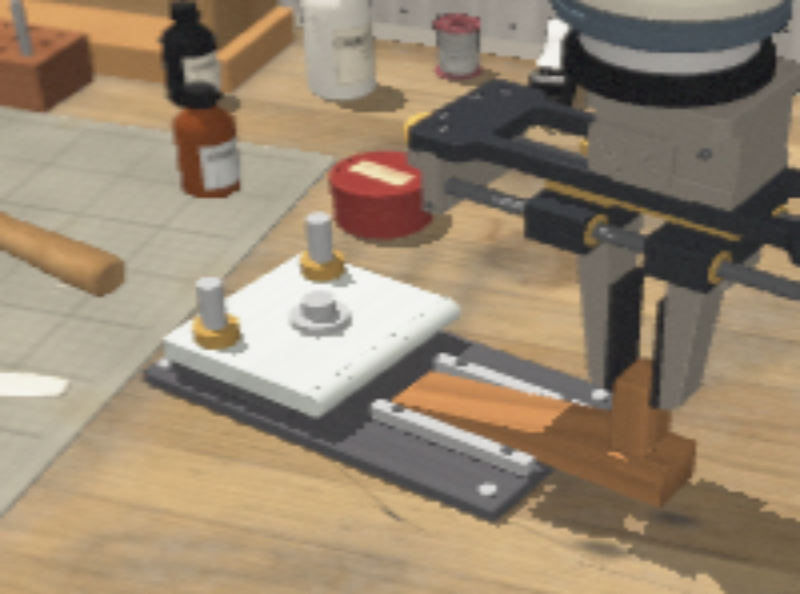

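The wedge lies between the rails, nose at (400,395) just short of the plate. I feel for the floor.

>>> play_rows(translation=[[0,0,0.03],[0,0,0],[0,0,0]], delta_rot=[[0,0,0],[0,0,0],[0,0,0]], fingers=[10,10,10])

```text
time_s: 9.2
tcp_pos: [0.5059, -0.0662, 0.059]
tcp_rot: [0.793, 0.609, 0.0, 0.0]
wrist_force: [0.3, 0.6, -0.1]
gripper_width: 0.017
gripper_force: 40.0
```

>>> play_rows(translation=[[0,0,0.02],[0,0,0],[0,0,0]], delta_rot=[[0,0,0],[0,0,0],[0,0,0]], fingers=[10,10,10])

```text
time_s: 9.5
tcp_pos: [0.5057, -0.0662, 0.0588]
tcp_rot: [0.793, 0.609, 0.0, -0.0]
wrist_force: [-2.4, 1.6, 7.5]
gripper_width: 0.0173
gripper_force: 40.0
```

>>> play_rows(translation=[[0,0.2,-0.01],[0,0.3,0],[0,0.3,0],[0,0.3,0],[0,0.3,0],[0,0.2,0],[0,0,0],[0,0,0]], delta_rot=[[0,0,0],[0,0,0],[0,0,0],[0,0,0],[0,0,0],[0,0,0],[0,0,0],[0,0,0]], fingers=[10,10,10,10,10,10,10,10])

```text
time_s: 10.3
tcp_pos: [0.5516, -0.0785, 0.0593]
tcp_rot: [0.793, 0.609, -0.0, -0.0]
wrist_force: [-4.4, 0.9, 10.8]
gripper_width: 0.0175
gripper_force: 40.0
```

>>> play_rows(translation=[[0,0.1,0],[0,0.1,0],[0,0.1,0],[0,0,0],[0,0,0]], delta_rot=[[0,0,0],[0,0,0],[0,0,0],[0,0,0],[0,0,0]], fingers=[10,10,10,10,10])

```text
time_s: 10.8
tcp_pos: [0.5593, -0.0806, 0.0593]
tcp_rot: [0.793, 0.609, -0.001, -0.001]
wrist_force: [-7.8, 1.4, 13.6]
gripper_width: 0.0172
gripper_force: 40.0
```

```bash
python3 look.py 4
```

```text
top 0
 plate z 38.17 153
side 1064
 press x -100.9 -1.8 y -15.1 18.6 z 14.1 81.0
  x -110 y [-10.9  16.6] z [15.5 29.3 34.7]
  x -90 y [-5.7 16.5] z [20.1 48.6 79.5]
  x -70 y [-8.  17.1] z [16.6 31.8 34.1]
  x -50 y [-9.7 16.6] z [17.2 28.9 31.8]
  x -30 y [-12.2  17.1] z [17.7 25.1 28.1]
  x -10 y [-11.8  16.9] z [15.3 22.9 24.4]
 plate z 37.7 310
```

>>> play_rows(translation=[[0,0.1,-0.01],[0,0.1,0],[0,0.1,0],[0,0.1,0],[0,0,0],[0,0,0]], delta_rot=[[0,0,0],[0,0,0],[0,0,0],[0,0,0],[0,0,0],[0,0,0]], fingers=[10,10,10,10,10,10])

```text
time_s: 11.5
tcp_pos: [0.5655, -0.0824, 0.0592]
tcp_rot: [0.793, 0.609, -0.004, -0.005]
wrist_force: [-24.9, 8.2, 30.7]
gripper_width: 0.0176
gripper_force: 40.1
```

```bash
python3 look.py 5
```

```text
top 0
 plate z 38.99 136
side 1000
 press x -94.6 -0.9 y -14.3 18.7 z 14.0 80.7
  x -110 y [-11.5  16.4] z [16.  26.7 34.6]
  x -90 y [-8.1 16.4] z [18.9 41.2 79. ]
  x -70 y [-3.3 16.6] z [17.3 33.3 78.9]
  x -50 y [-10.3  16.4] z [16.7 29.8 32.6]
  x -30 y [-12.3  16.7] z [16.5 26.4 29.1]
  x -10 y [-9.  16.9] z [16.  23.8 25.7]
 plate z 38.55 313
```

>>> play_rows(translation=[[0,0,-0.02],[0,0,0],[0,0,0],[0,0,0]], delta_rot=[[-0.1,0,0],[0,0,0],[0,0,0],[0,0,0]], fingers=[10,10,10,10])

```text
time_s: 12.0
tcp_pos: [0.5667, -0.0828, 0.0592]
tcp_rot: [0.793, 0.609, -0.0, 0.001]
wrist_force: [-17.7, 5.6, 20.1]
gripper_width: 0.0172
gripper_force: 40.0
```

```bash
python3 -c "
from h import *
s=env.state();print({k:np.round(v,4) for k,v in s.items()})
go(.5,-.07,.0594,-15)"; python3 look.py 6 | grep -E 'top|side|plate'
```

```text
{'time_s': np.float64(12.0), 'joint_pos': array([-1.472e-01,  4.486e-01,  1.861e+00, -1.000e-03,  8.312e-01,
        1.157e-01]), 'qd': array([-0.0002, -0.0004,  0.0011, -0.0001, -0.0007, -0.0011]), 'joint_efforts': array([-1.41170e+00, -5.10662e+01, -3.30182e+01, -6.21200e-01,
       -6.99810e+00,  1.30000e-03]), 'tcp_pos': array([ 0.5667, -0.0828,  0.0592]), 'tcp_rot': array([ 7.935e-01,  6.086e-01, -0.000e+00,  5.000e-04]), 'wrist_force': array([-17.684 ,   5.5642,  20.1412]), 'wrist_torque': array([1.06  , 3.7689, 0.0312]), 'gripper_force': np.float64(40.0077), 'gripper_width': np.float64(0.0172)}
tcp [ 0.5667 -0.0828  0.0592] yaw -15.02 shift shares [-0.165 -2.257 -0.007] turn shares [ 0.007  0.005 -0.003] F [-17.7   5.6  20.1] grip 0.01717903181564021 40.00769019126892
top 0
 plate z 39.28 141
side 983
 plate z 38.86 316
```

View pics/side6.png

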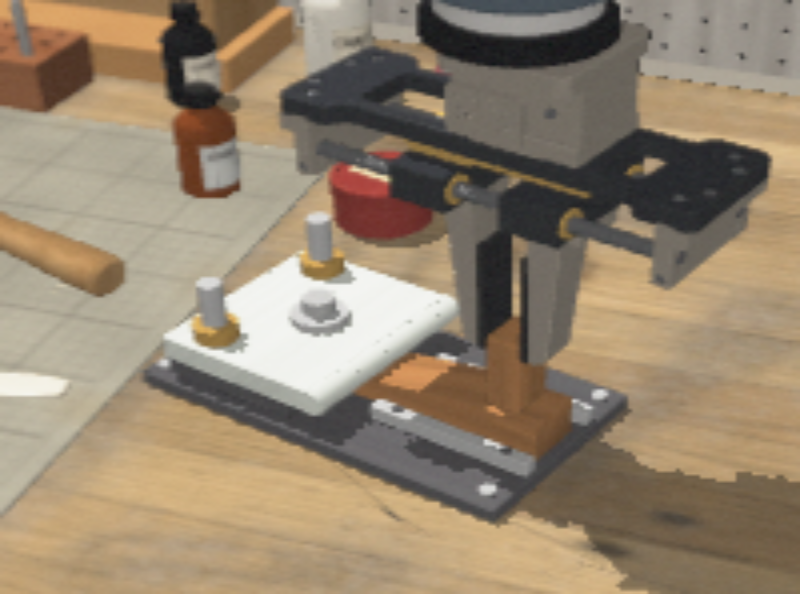

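The wedge is flat in the channel under the plate (nose hidden, entering at 370,390) and the plate is up by about 1.2 mm. I continue, easing the downward push.

>>> play_rows(translation=[[0,0,-0.02],[0,0.08,0],[0,0.08,0],[0,0.08,0],[0,0.06,0],[0,0,0],[0,0,0]], delta_rot=[[-0.05,0,0],[0,0,0],[0,0,0],[0,0,0],[0,0,0],[0,0,0],[0,0,0]], fingers=[10,10,10,10,10,10,10])

```text
time_s: 12.8
tcp_pos: [0.5761, -0.0854, 0.0593]
tcp_rot: [0.793, 0.609, 0.002, 0.003]
wrist_force: [-12.8, 3.9, 8.6]
gripper_width: 0.0176
gripper_force: 40.1
```

```bash
python3 look.py 7 | grep -E 'top|side|plate'
```

```text
top 0
 plate z 40.77 139
side 925
 plate z 40.69 312
```

>>> play_rows(translation=[[0,0.06,0],[0,0.06,0],[0,0.03,0],[0,0,0],[0,0,0],[0,0,0]], delta_rot=[[0.02,0,0],[0,0,0],[0,0,0],[0,0,0],[0,0,0],[0,0,0]], fingers=[10,10,10,10,10,10])

```text
time_s: 13.5
tcp_pos: [0.5805, -0.0865, 0.0593]
tcp_rot: [0.793, 0.609, 0.001, 0.002]
wrist_force: [-13.2, 4.0, 8.3]
gripper_width: 0.0176
gripper_force: 40.1
```

```bash
python3 look.py 8 | grep -vE '  x'; python3 - <<'E'
from h import *
a=np.radians(-15);A=np.array([np.cos(a),np.sin(a)]);n=np.array([-A[1],A[0]])
# whole-plate lift: mean over common plate patch vs start
for cam in('top','side'):
    c0=dict(np.load(cam+'0.npz'));c1=grab(cam)
    Z=[]
    for c in(c0,c1):
        P=cloud(c);d=P[...,:2]-[.6365,-.1018];x=d@A;y=d@n
        S=cv2.cvtColor(c['image'],cv2.COLOR_RGB2HSV)[...,1]
        m=(c['depth']>.1)&(x>.01)&(x<.08)&(abs(y)<.045)&(P[...,2]>.03)&(P[...,2]<.047)&(S<50)
        Z.append((P[...,2],m))
    m=Z[0][1]&Z[1][1];print(cam,m.sum(),(1000*np.median(Z[1][0][m]-Z[0][0][m])).round(2))
    # bystanders moved?
    if cam=='side':
        df=np.abs(c0['image'].astype(int)-c1['image']).sum(-1)>60
        print('tin/wax/iron changed px',df[205:232,262:290].mean().round(3),df[195:206,280:298].mean().round(3),df[335:378,365:400].mean().round(3))
E
```

```text
top 0
 plate z 42.22 131
side 883
 press x -79.1 2.7 y -13.8 17.7 z 14.1 80.9
 plate z 41.65 304
top 443 3.48
side 749 3.98
tin/wax/iron changed px 0.466 0.914 0.639
```

View pics/side8.png

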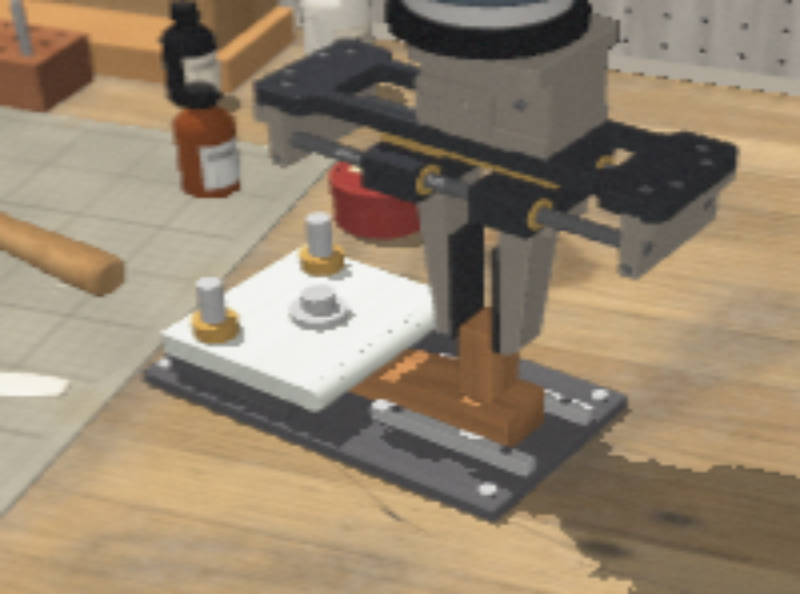

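The plate is up by about 3.9 mm. The wedge sits in the channel, still gripped, and the fingers (440,330) are clear of the plate edge. Handing in.

```bash
python3 -c "
from plant import env
print(env.job_done())"
```

```text
the job is handed in; nothing more can be done
None
```

The wedge lies in the guide channel, still gripped, and holds the top plate about 4 mm off its stops (both cameras put it between 3.5 and 4.2 mm); the job is handed in, but no verdict came back and I did not get a conclusive check that the tin, wax and iron stayed put.

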